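# Open the latched gate of a bench test pen

## Task

Open the gate of the small fenced test pen on the bench: press its thumb lever gently down to its stop, so that the gravity latch bar lifts out of the catch, keep it pressed while you draw the gate out towards the robot, then swing the gate wide open and leave it standing open, with the lever let go. Work the bar only by the lever, never press hard, do not drag the bar against the catch, do not fling the gate, and leave the other things on the bench alone.

Things in the scene. Friction and masses are not known exactly. Their poses are not given: they have to be found in the camera images.
- pen: Test pen fixed to the bench: grey base, aluminium posts 165 mm high, clear panels, a white switch box inside. Origin on the bench under the middle of the closed gate; x points into the pen, y along the closed gate from latch post (y -165 mm) to hinge line (y +130 mm), z up. Gate: 250 mm wide, at x = 0, top rail at z 165 mm. With its bar it sweeps a radius of 290 mm round the hinge.
- hinge (a point): Point on the gate's vertical hinge line, 190 mm above the bench; it stays put as the gate swings. Its axes are the gate's: y points from the free end to the hinge, x to the inner side, z up.
- gate (a joint): Angle of the gate: 0 closed, grows as its free end swings out of the pen to the robot's side (clockwise seen from above), 1.5 at its end stop. Light friction (about 1 N at the lever); it stays where it is left.
- lever: Thumb lever: steel tray on a stem over the gate's top rail. This pose is of its pivot only, fixed on the gate (axes as the gate's). Tray middle: y +40 mm from here; floor's upper face z +7 to +23 mm at rest, set differently on each gate: feel for it. Floor 44 (x) by 42 mm (y); side lips 12 mm high, 5 mm thick, a 6 mm lip at the hinge end. Shut fingertips fit; pushing a side lip swings the gate.
- latch: Latch bar, steel, 8 by 14 mm section, 118 mm long to the gate's free end; pose of its pivot only, same as the lever's, 175 mm above the bench. Bar and lever turn as one: pressed, the tray sinks about 9 mm against 3 to 7 N of bar weight, to a hard stop where the force jumps. The bar clears the catch only in the last 0.7 to 1.6 mm: feel for the stop. Over 15 N on the lever is rough.
- catch: Dark steel hook on the latch post; the bar lies in it. Origin: middle of its lip's top edge. The lip (22 mm along the gate, 8 mm thick) stands 3 mm outside the bar; its top is 187 to 189.5 mm above the bench, and the bar (underside at 168 mm at rest, 191 at the stop) must pass over it. It is past once the gate has swung 0.1 rad. Over 15 N between bar and catch is dragging. Axes as the pen's.
- can: White and brass can, 73 mm diameter, 102 mm high, standing on the bench beyond the latch post. Origin: centre of its underside. Leave it alone.
- driver: Screwdriver with an orange handle lying on the bench on the latch side. Origin at its underside. Leave it alone.
- carton: Cardboard carton 60 by 90 by 45 mm on the bench beyond the hinge post. Origin: centre of its underside. Leave it alone.

How it is judged:
On the way, in this order (a step that is already met when the one before it is completed fails the run):
1. the fingers press the thumb lever while the gate is closed (contact force between the fingers and lever above 1 N and value of joint gate below 0.04 rad), for 0.1 s.
2. the gate is swung wide open (value of joint gate above 1.1 rad), for 0.1 s.
At the end, for the whole second after the job is handed in: The gate stands at rest (slower than 0.05 rad/s), open by at least 1.1 rad (63 degrees) (value of joint gate above 1.1 rad and velocity of joint gate between -0.05 and 0.05 rad/s); the robot touches nothing.
It fails at once if the thumb lever is pressed or pushed with more than 16 N (contact force between anything else and lever above 16 N).
It fails at once if the bar is worked directly by the fingers (over 3 N) (contact force between the fingers and latch above 3 N).
It fails at once if the bar is dragged or forced against the catch with more than 15 N (contact force between latch and catch above 15 N).
It fails at once if the gate is flung faster than 2.5 rad/s (velocity of joint gate above 2.5 rad/s).
It fails at once if the can, the screwdriver or the carton is moved by more than 20 mm (distance of any of can, driver, carton from where it was at the start of the episode above 0.02 m).
It also fails if it takes over 67 s, if anything falls off the work surface, if the arm or the gripper's body presses on something with over 40 N, if the wrist force passes 120 N, or if a joint passes its speed limit or range.

## Robot

A 6-joint arm with a two-finger parallel gripper is mounted at the origin on the work surface. World frame = base frame: x ahead of the robot, y to its left, z up, the work surface at z = 0. Lengths are in m, angles in rad, forces in N, time in s.
With the tool pointing down it reaches from about 0.375 to 0.975 m from the base axis. Payload 3.8 kg.
Tool frame: the origin (TCP) lies midway between the tips of the shut fingers; the grasp point (between the pads) lies 19 mm behind it; z points along the fingers, y is the line along which they close (so a half turn about z gives the same grasp; the last joint's range is limited). The gripper opens to 85 mm and grips with 20 to 120 N. Pads are 22 mm wide; open, the fingers measure 114 mm over their backs; the gripper's body (76 mm by 85 mm) begins 54 mm behind the grasp point. The pads swing forward as they close: fully open they stand 13 mm farther back than shut.
Start: joints at [1.163, 0.264, 1.604, -0, 1.274, -0.037], TCP at [0.245, 0.629, 0.231] pointing down, gripper open.
Joint ranges: [-2.63, 2.63], [-0.94, 2.18], [0.31, 2.57], [-1.31, 4.45], [0, 2.66], [-2.55, 2.55]. Speed limits (rad/s): [2.57, 2.57, 3.14, 3.14, 3.14, 3.14].

## Interface

Orientations are given as a rotation vector (axis times angle).
In Python, from workcell import status, read_camera, workorder, masks_of gives the robot as it stands.
- The arm moves only by the tool drive_tool, never from a script. Its argument "rows" is a list of rows, each a list of 7 numbers: the turn, a rotation vector about the tool's x, y, z in degrees, then the shift along the tool's x, y, z in m, then the opening, from 0 (shut) to 1 (fully open). In form: [[ax, ay, az, tx, ty, tz, claw], ...]. A call has 1 to 8 rows; each row shifts and turns the commanded pose from where the row before left it, along the tool's axes as they then stand; what a row does not reach is not made up. A row lasts 1/12 s, in which the tool goes at most 41.7 mm and 7.16 degrees, less where a joint would pass 70% of its speed; a pose out of reach is approached as far as the arm can. A call is refused whole if a number of a shift passes 0.0417 or a number of a turn 7.16, either way. A call with a gripper value outside its range is refused whole. The fingers move at their own pace and stop on an object; "force" is the grip in N (left out, the last holds). Time passes only in rows, so rows that do not move let the fingers close. It gives the time, the measured TCP pose, the force, the opening and the grip force at its end, in the units of the state.
- status.read_state(): the state, without advancing time (a new reading comes with each control period).
- read_camera(name): name is "scene" or "top"; returns a dict with "color" (384x512x3 uint8, red, green, blue), "intrinsics" (3x3 intrinsics, pixels), "D" ([k1, k2, p1, p2, k3] as OpenCV has them; the pictures are not rectified), "world_from_camera" (4x4, takes a point from camera to world coordinates). Camera axes: x right, y up, looking along -z (the intrinsics and any distortion apply to the point x, -y, -z); pixel columns grow to the right and rows downward; lengths in m; the calibration is good to about 2 mm. A picture is of the moment at which its call begins. There is no depth.
- workorder.finish_job(): hands the job in; it is judged then, once.
Trained networks look in a picture, given as the dict that the camera call returned (one of the last four; its "shot" number tells which), for a name from the list of things; names that differ only in an ending like _2 or _b are one class to them, and where a whole thing is asked for, a point or a joint stands for the part that bears it (a point fixed in the world has none). Each returns a list of dicts, best first, with "score" (0 to 1); they miss things now and then, are a little off and sometimes report something else, mostly with a low value. They report only what shows in the picture. A call takes as long as a camera call.
- masks_of(picture, name): "mask" (384x512 bool, what is visible of it) and "bbox" ([left, top, right, bottom] in pixels, round what is visible of it).
The state is a dict: "time": time; "q": joint angles; "joint_vel": joint speeds; "joint_torque": joint torques, N m; "tool_pos": TCP position; "tcp_rot": TCP orientation; "wrist_force": force on the tool from outside, world axes, zero at the start; "torque": the same for the moment, N m; "width": opening from 0.0 (shut) to 1.0 (fully open); "grip_force": force on a finger pad.
Only numpy, scipy, OpenCV 4.12 (cv2) and the standard library are available. Lean on these libraries where they do the work, as an engineer would, in place of code of your own. Each camera call takes 0.05 s, during which the arm holds its last target. There are 200 camera calls.

## Working session

There is one attempt and no reset: what is moved stays moved. The work goes in short steps, Python scripts to look and compute and a tool call to move; the robot and the scene stay as the last step left them, time stands still between calls to the robot, and variables do not carry over. Pictures are saved under pics/ and viewed, at most 10 in all, crops included, and the job is handed in when it is done.

Besides the shell and the picture viewer there is one more tool, called after "Call:" by a JSON object that holds its "op" and its "data". drive_tool: Moves the arm, as the interface text tells. Its arguments: {"type":"object","properties":{"rows":{"type":"array"},"force":{"type":"number"}},"required":["rows"]}

```bash
mkdir -p pics
cat > h.py <<'E'
import numpy as np, cv2
from workcell import status, read_camera, workorder, masks_of
def ray(p,uv):
    n=cv2.undistortPoints(np.array([[uv]],float),np.array(p["intrinsics"]),np.array(p["D"],float))[0,0]
    T=np.array(p["world_from_camera"]); d=T[:3,:3]@np.array([n[0],-n[1],-1.]); return T[:3,3],d
def atz(p,uv,z):
    o,d=ray(p,uv); return o+d*(z-o[2])/d[2]
def proj(p,X):
    T=np.array(p["world_from_camera"]); c=T[:3,:3].T@(np.array(X)-T[:3,3])
    c=np.array([[[c[0],-c[1],-c[2]]]]); return cv2.projectPoints(c,np.zeros(3),np.zeros(3),np.array(p["intrinsics"]),np.array(p["D"],float))[0][0,0]
E
python3 - <<'E'
from h import *
s=status.read_state(); print(s)
for n in("scene","top"):
    p=read_camera(n); cv2.imwrite(f"pics/{n}0.png",p["color"][:,:,::-1]); print(n,np.round(p["world_from_camera"],3).tolist())
    for k in("pen","gate","lever","latch","catch","can","driver","carton"):
        for m in masks_of(p,k)[:1]: 
            v,u=np.nonzero(m["mask"]); print(k,m["score"],m["bbox"],u.mean().round(1),v.mean().round(1))
E
```

```text
{'time': 0.0, 'q': array([ 1.16308874e+00,  2.64787318e-01,  1.60537569e+00,  7.35644139e-06,
        1.27369125e+00, -3.68815493e-02]), 'joint_vel': array([-0.00063689,  0.00063641, -0.00027405, -0.00129321,  0.00041947,
       -0.00076737]), 'joint_torque': array([ 1.72998880e-03, -5.15129578e+01, -3.67305958e+01,  9.75316084e-05,
        1.30109995e-02,  6.77288114e-06]), 'tool_pos': array([0.2443086 , 0.62845378, 0.22993809]), 'tcp_rot': array([-0.57907023, -3.08724705,  0.00346212]), 'wrist_force': array([-0.52888057,  0.44060402,  0.35486703]), 'torque': array([-0.01903114,  0.00813071,  0.03264912]), 'grip_force': 0.0, 'width': 1.002409605827901}
scene [[-0.309, -0.646, 0.698, 1.199], [0.951, -0.199, 0.237, 0.189], [-0.014, 0.737, 0.676, 0.818], [0.0, 0.0, 0.0, 1.0]]
pen 0.74 [162.1, 208.0, 360.2, 383.8] 267.9 295.8
gate 0.85 [223.3, 206.1, 343.8, 296.6] 285.5 251.3
lever 0.63 [269.2, 210.2, 302.4, 238.0] 287.8 223.0
latch 0.86 [223.3, 204.6, 276.2, 225.8] 251.6 215.3
can 0.97 [174.6, 208.8, 206.6, 253.5] 191.5 230.1
driver 0.67 [224.9, 204.0, 347.6, 295.7] 285.9 251.5
carton 0.82 [370.4, 297.4, 421.8, 331.4] 394.7 315.2
top [[-0.005, 0.993, -0.122, 0.362], [-1.0, -0.005, -0.002, -0.048], [-0.003, 0.122, 0.993, 1.369], [0.0, 0.0, 0.0, 1.0]]
pen 0.63 [150.0, 66.2, 295.2, 171.0] 224.7 118.7
latch 0.58 [231.3, 151.5, 276.9, 163.0] 249.9 159.4
catch 0.54 [273.7, 159.2, 285.1, 169.5] 280.2 164.0
can 0.61 [302.8, 157.4, 330.2, 190.7] 317.2 173.5
driver 0.92 [349.4, 205.0, 364.8, 277.1] 355.0 250.8
carton 0.6 [108.2, 129.7, 145.8, 166.0] 127.4 148.7
```

Run:
```python
import cv2
a=cv2.imread("pics/top0.png")[50:210,90:350]; cv2.imwrite("pics/topc.png",cv2.resize(a,None,fx=3,fy=3,interpolation=cv2.INTER_CUBIC))
a=cv2.imread("pics/scene0.png")[190:320,200:380]; cv2.imwrite("pics/scenec.png",cv2.resize(a,None,fx=4,fy=4,interpolation=cv2.INTER_CUBIC))
```

```text
(no output)
```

View pics/topc.png

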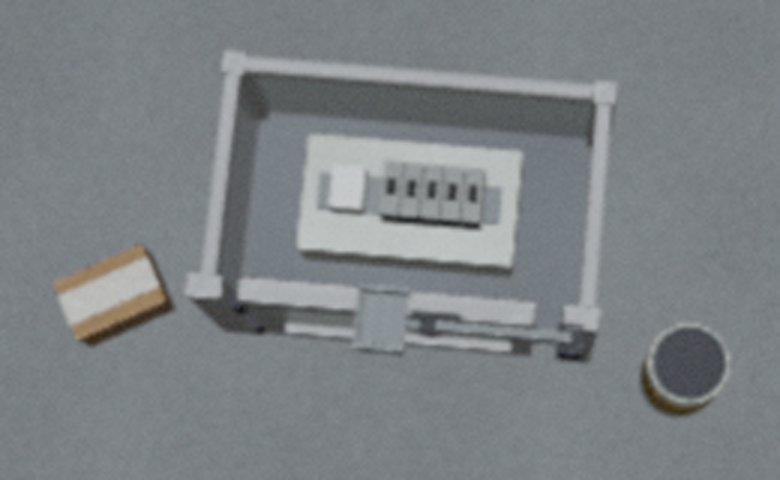

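View pics/scenec.png

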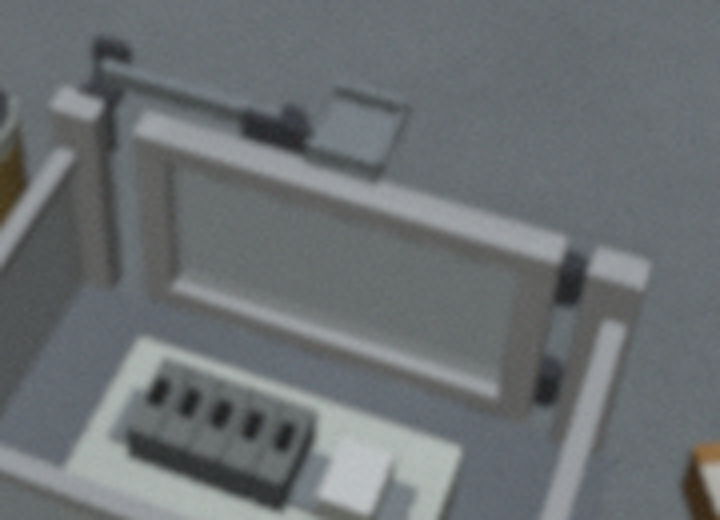

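Top crop: tray spans about (357,290)-(406,352), its lever pivot is near (422,327), the bar end is at (575,340), and the post tops are at (205,285) and (582,318). Scene crop: tray corners at (335,92), (408,105), (378,175) and (305,150).

Run:
```python
from h import *
t=read_camera("top"); s=read_camera("scene")
T=lambda x,y:(90+x/3-.33,50+y/3-.33); S=lambda x,y:(200+x/4-.37,190+y/4-.37)
for n,c in dict(hpost=(205,285),lpost=(582,318),bl=(234,62),br=(604,93)).items(): print(n,atz(t,T(*c),.165).round(4))
print("scene lpost",atz(s,S(78,108),.165).round(4),"hpost",atz(s,S(618,268),.165).round(4))
for z in(.185,.195): print("tray",z,atz(t,T(382,320),z).round(4),atz(s,S(357,131),z).round(4))
print("barend",atz(t,T(560,337),.182).round(4),"pivot",atz(t,T(425,326),.18).round(4),"scene barend",atz(s,S(108,72),.182).round(4))
for n,q in dict(can=(100,.102),carton=(1,.045)).items(): pass
o=[atz(t,T(*c),.198)[:3].round(4) for c in[(357,290),(410,290),(406,352),(354,350)]];print(o)
for k in("lever","gate"):
  for p in(t,s):
    for m in masks_of(p,k)[:2]: print(k,p["shot"],m["score"],m["bbox"])
```

```text
hpost [0.6355 0.2162 0.165 ]
lpost [ 0.6051 -0.1012  0.165 ]
bl [0.832  0.1961 0.165 ]
br [ 0.8014 -0.1223  0.165 ]
scene lpost [ 0.6118 -0.0996  0.165 ] hpost [0.6382 0.2158 0.165 ]
tray 0.185 [0.6004 0.0645 0.185 ] [0.6007 0.0638 0.185 ]
tray 0.195 [0.5984 0.0636 0.195 ] [0.6102 0.0658 0.195 ]
barend [ 0.5858 -0.0822  0.182 ] pivot [0.5961 0.0294 0.18  ] scene barend [ 0.5946 -0.0863  0.182 ]
[array([0.6229, 0.0839, 0.198 ]), array([0.6226, 0.0405, 0.198 ]), array([0.5712, 0.0436, 0.198 ]), array([0.5731, 0.0859, 0.198 ])]
lever 3 0.93 [207.6, 142.9, 234.4, 168.6]
lever 4 0.69 [269.5, 212.4, 303.2, 235.6]
gate 3 0.57 [162.6, 140.2, 278.0, 167.8]
gate 4 0.65 [223.4, 207.1, 343.8, 295.5]
```

Call:
{"op": "drive_tool", "data": {"rows": [[0,0,-5.2,0,0,0,0],[0,0,-5.2,0,0,0,0],[0,0,-5.2,0,0,0,0],[0,0,0,-0.02,-0.026,0,0],[0,0,0,-0.02,-0.026,0,0],[0,0,0,-0.02,-0.026,0,0],[0,0,0,-0.02,-0.026,0,0],[0,0,0,-0.02,-0.026,0,0]], "force": 40}}

```text
time: 1.87
tool_pos: [0.3318, 0.4887, 0.2313]
tcp_rot: [0.154, 3.138, 0.0]
wrist_force: [-0.0, 0.1, -1.0]
width: 0.001
grip_force: 0.0
```

Call:
{"op": "drive_tool", "data": {"rows": [[0,0,0,-0.02,-0.026,0,0],[0,0,0,-0.02,-0.026,0,0],[0,0,0,-0.02,-0.026,0,0],[0,0,0,-0.02,-0.026,0,0],[0,0,0,-0.02,-0.026,0,0],[0,0,0,-0.02,-0.026,0,0],[0,0,0,-0.02,-0.026,0,0],[0,0,0,-0.02,-0.026,0,0]]}}

```text
time: 2.53
tool_pos: [0.4707, 0.2657, 0.2316]
tcp_rot: [0.155, 3.137, 0.001]
wrist_force: [0.9, -0.2, -0.2]
width: -0.003
grip_force: 0.0
```

Call:
{"op": "drive_tool", "data": {"rows": [[0,0,0,-0.02,-0.026,0,0],[0,0,0,-0.02,-0.026,0,0],[0,0,0,-0.02,-0.026,0,0],[0,0,0,-0.02,-0.026,0,0],[0,0,0,-0.02,-0.026,0,0],[0,0,0,0,0,0,0],[0,0,0,0,0,0,0]]}}

```text
time: 3.12
tool_pos: [0.5575, 0.1265, 0.2313]
tcp_rot: [-0.16, -3.137, -0.0]
wrist_force: [-0.5, -0.8, -0.0]
width: 0.004
grip_force: 0.0
```

Call:
{"op": "drive_tool", "data": {"rows": [[0,0,0,-0.0165,-0.019,0,0],[0,0,0,-0.0165,-0.019,0,0],[0,0,0,-0.0165,-0.019,0,0],[0,0,0,0,0,0.004,0],[0,0,0,0,0,0.004,0],[0,0,0,0,0,0,0]]}}

```text
time: 3.62
tool_pos: [0.599, 0.0676, 0.2219]
tcp_rot: [-0.154, -3.135, -0.001]
wrist_force: [-0.8, 0.1, -0.2]
width: -0.001
grip_force: 0.0
```

Run:
```python
from h import *
st=status.read_state(); print(st["tool_pos"],st["wrist_force"])
s=read_camera("scene"); print(proj(s,st["tool_pos"]))
a=s["color"][130:260,210:370,::-1]; cv2.imwrite("pics/s1.png",cv2.resize(a,None,fx=4,fy=4,interpolation=cv2.INTER_CUBIC))
```

```text
[0.59902267 0.06760196 0.22185988] [-0.79763634  0.09974549 -0.22685379]
[291.52530251 210.31631791]
```

View pics/s1.png

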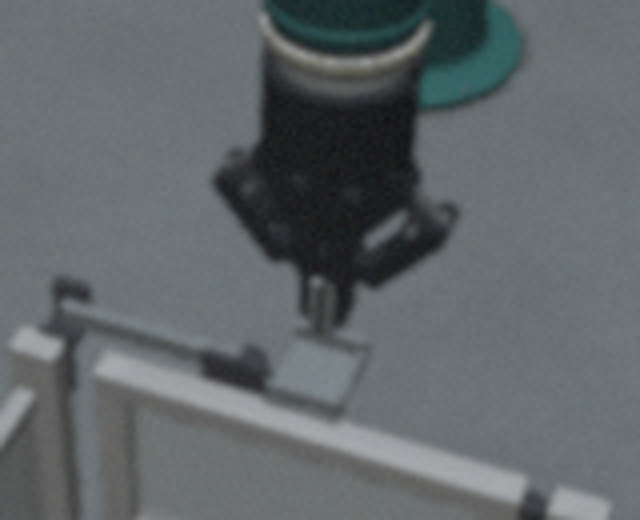

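Fingertips are at crop (325,328), with the tray middle below them at (320,372). I'll correct a little and go down slowly.

Call:
{"op": "drive_tool", "data": {"rows": [[0,0,0,-0.0025,-0.003,0.004,0],[0,0,0,0,0,0.004,0],[0,0,0,0,0,0.004,0],[0,0,0,0,0,0.002,0],[0,0,0,0,0,0.002,0],[0,0,0,0,0,0,0]]}}

```text
time: 4.17
tool_pos: [0.6022, 0.0632, 0.2066]
tcp_rot: [-0.155, -3.137, 0.0]
wrist_force: [0.8, 0.5, -0.2]
width: -0.001
grip_force: 0.0
```

Call:
{"op": "drive_tool", "data": {"rows": [[0,0,0,0,0,0.001,0],[0,0,0,0,0,0.001,0],[0,0,0,0,0,0.001,0],[0,0,0,0,0,0,0]]}}

```text
time: 4.5
tool_pos: [0.6026, 0.0631, 0.2042]
tcp_rot: [-0.155, -3.138, 0.0]
wrist_force: [-0.3, 0.7, -0.2]
width: 0.001
grip_force: 0.0
```

Call:
{"op": "drive_tool", "data": {"rows": [[0,0,0,0,0,0.001,0],[0,0,0,0,0,0.001,0],[0,0,0,0,0,0.001,0],[0,0,0,0,0,0,0]]}}

```text
time: 4.83
tool_pos: [0.6025, 0.0631, 0.201]
tcp_rot: [-0.155, -3.137, 0.0]
wrist_force: [-0.5, -1.0, 0.1]
width: -0.001
grip_force: 0.0
```

Call:
{"op": "drive_tool", "data": {"rows": [[0,0,0,0,0,0.001,0],[0,0,0,0,0,0.001,0],[0,0,0,0,0,0.001,0],[0,0,0,0,0,0,0]]}}

```text
time: 5.17
tool_pos: [0.6025, 0.0631, 0.198]
tcp_rot: [-0.155, -3.137, 0.0]
wrist_force: [-0.2, -0.1, -0.4]
width: -0.0
grip_force: 0.0
```

Call:
{"op": "drive_tool", "data": {"rows": [[0,0,0,0,0,0.001,0],[0,0,0,0,0,0.001,0],[0,0,0,0,0,0.001,0],[0,0,0,0,0,0,0]]}}

```text
time: 5.5
tool_pos: [0.6025, 0.0632, 0.1949]
tcp_rot: [-0.155, -3.137, 0.0]
wrist_force: [-0.1, -0.2, -0.2]
width: -0.003
grip_force: 0.0
```

Call:
{"op": "drive_tool", "data": {"rows": [[0,0,0,0,0,0.001,0],[0,0,0,0,0,0.001,0],[0,0,0,0,0,0,0]]}}

```text
time: 5.75
tool_pos: [0.6025, 0.0631, 0.193]
tcp_rot: [-0.155, -3.137, 0.0]
wrist_force: [-0.3, 0.5, -0.9]
width: -0.001
grip_force: 0.0
```

Call:
{"op": "drive_tool", "data": {"rows": [[0,0,0,0,0,0.001,0],[0,0,0,0,0,0.001,0],[0,0,0,0,0,0,0]]}}

```text
time: 6.0
tool_pos: [0.6025, 0.0631, 0.191]
tcp_rot: [-0.155, -3.137, 0.0]
wrist_force: [-0.2, -0.5, 0.0]
width: 0.0
grip_force: 0.0
```

Call:
{"op": "drive_tool", "data": {"rows": [[0,0,0,0,0,0.001,0],[0,0,0,0,0,0.001,0],[0,0,0,0,0,0,0]]}}

```text
time: 6.25
tool_pos: [0.6025, 0.0631, 0.189]
tcp_rot: [-0.155, -3.137, 0.0]
wrist_force: [-0.1, 0.2, 0.9]
width: -0.005
grip_force: 0.0
```

Call:
{"op": "drive_tool", "data": {"rows": [[0,0,0,0,0,0.001,0],[0,0,0,0,0,0.001,0],[0,0,0,0,0,0,0]]}}

```text
time: 6.5
tool_pos: [0.6025, 0.0631, 0.187]
tcp_rot: [-0.155, -3.137, 0.0]
wrist_force: [0.1, 0.5, -0.1]
width: -0.004
grip_force: 0.0
```

Call:
{"op": "drive_tool", "data": {"rows": [[0,0,0,0,0,0.001,0],[0,0,0,0,0,0.001,0],[0,0,0,0,0,0,0]]}}

```text
time: 6.75
tool_pos: [0.6025, 0.0631, 0.185]
tcp_rot: [-0.155, -3.137, 0.0]
wrist_force: [-0.2, 0.0, 0.3]
width: -0.004
grip_force: 0.0
```

Call:
{"op": "drive_tool", "data": {"rows": [[0,0,0,0,0,0.001,0],[0,0,0,0,0,0.001,0],[0,0,0,0,0,0,0]]}}

```text
time: 7.0
tool_pos: [0.6028, 0.0632, 0.1835]
tcp_rot: [0.155, 3.138, 0.0]
wrist_force: [0.5, -0.4, 1.0]
width: 0.001
grip_force: 0.5
```

Call:
{"op": "drive_tool", "data": {"rows": [[0,0,0,0,0,0.001,0],[0,0,0,0,0,0,0],[0,0,0,0,0,0,0]]}}

```text
time: 7.25
tool_pos: [0.6028, 0.0633, 0.1828]
tcp_rot: [0.155, 3.137, 0.0]
wrist_force: [-0.6, 0.2, 3.6]
width: -0.001
grip_force: 1.9
```

Run:
```python
from h import *
st=status.read_state(); print(st["tool_pos"],st["wrist_force"])
s=read_camera("scene"); print(proj(s,st["tool_pos"]))
a=s["color"][150:260,210:370,::-1]; cv2.imwrite("pics/s2.png",cv2.resize(a,None,fx=4,fy=4,interpolation=cv2.INTER_CUBIC))
```

```text
[0.6028325  0.06331662 0.18275338] [-0.56008963  0.20206035  3.62033563]
[288.37338674 223.68401315]
```

View pics/s2.png

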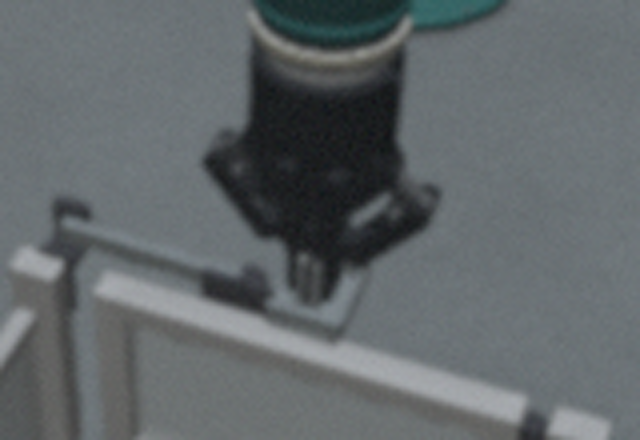

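Fingertips stand in the tray at crop (312,300), force 3.6 N; contact is at z ≈ 0.1835. Now pressing towards the stop, near z 0.1745.

Call:
{"op": "drive_tool", "data": {"rows": [[0,0,0,0,0,0.001,0],[0,0,0,0,0,0.001,0],[0,0,0,0,0,0.001,0],[0,0,0,0,0,0,0]]}}

```text
time: 7.63
tool_pos: [0.6028, 0.0638, 0.1792]
tcp_rot: [0.155, 3.137, 0.002]
wrist_force: [-1.5, 3.5, 3.6]
width: 0.002
grip_force: 2.2
```

Call:
{"op": "drive_tool", "data": {"rows": [[0,0,0,0,0,0.001,0],[0,0,0,0,0,0.001,0],[0,0,0,0,0,0,0]]}}

```text
time: 7.88
tool_pos: [0.6028, 0.0637, 0.1771]
tcp_rot: [0.155, 3.137, 0.001]
wrist_force: [0.2, 4.6, 4.7]
width: 0.002
grip_force: 2.4
```

Call:
{"op": "drive_tool", "data": {"rows": [[0,0,0,0,0,0.001,0],[0,0,0,0,0,0,0],[0,0,0,0,0,0,0]]}}

```text
time: 8.13
tool_pos: [0.6029, 0.0635, 0.1763]
tcp_rot: [0.155, 3.137, 0.001]
wrist_force: [0.2, 5.9, 3.9]
width: -0.0
grip_force: 2.6
```

A +y side force of 5.9 N means the fingers lean on the pivot end; shifting towards the hinge.

Call:
{"op": "drive_tool", "data": {"rows": [[0,0,0,0,0.001,0,0],[0,0,0,0,0.001,0,0],[0,0,0,0,0.001,0,0],[0,0,0,0,0,0,0]]}}

```text
time: 8.47
tool_pos: [0.603, 0.0651, 0.1761]
tcp_rot: [-0.155, -3.138, 0.003]
wrist_force: [-0.7, -2.0, 4.2]
width: -0.003
grip_force: 1.7
```

Call:
{"op": "drive_tool", "data": {"rows": [[0,0,0,0,0,0.0005,0],[0,0,0,0,0,0.0005,0],[0,0,0,0,0,0,0]]}}

```text
time: 8.72
tool_pos: [0.603, 0.0651, 0.1759]
tcp_rot: [0.155, 3.138, -0.002]
wrist_force: [-2.1, -3.2, 7.0]
width: 0.001
grip_force: 3.0
```

Call:
{"op": "drive_tool", "data": {"rows": [[0,0,0,0,0,0.0005,0],[0,0,0,0,0,0,0],[0,0,0,0,0,0,0]]}}

```text
time: 8.97
tool_pos: [0.6031, 0.0651, 0.1758]
tcp_rot: [0.155, 3.137, -0.002]
wrist_force: [-2.2, -2.3, 7.9]
width: 0.001
grip_force: 3.8
```

Run:
```python
from h import *
st=status.read_state(); print(st["tool_pos"],st["wrist_force"])
s=read_camera("scene"); a=s["color"][185:250,215:315,::-1]; cv2.imwrite("pics/s3.png",cv2.resize(a,None,fx=7,fy=7,interpolation=cv2.INTER_CUBIC))
```

```text
[0.60311254 0.06510153 0.17578433] [-2.18052863 -2.32381591  7.88032469]
```

View pics/s3.png

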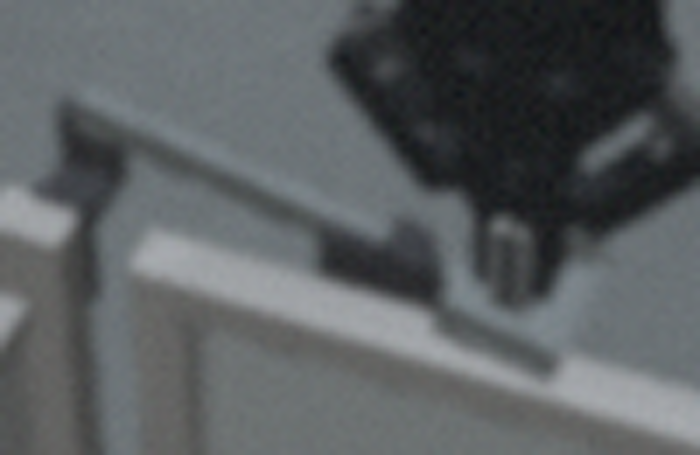

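The bar end is raised to crop (75,105), about level with the hook's top, and the tray (450-550, 300-370) is tilted down. One more small press to confirm the stop.

Call:
{"op": "drive_tool", "data": {"rows": [[0,0,0,0,0,0.0005,0],[0,0,0,0,0,0,0],[0,0,0,0,0,0,0]]}}

```text
time: 9.27
tool_pos: [0.6031, 0.0651, 0.1757]
tcp_rot: [0.155, 3.137, -0.003]
wrist_force: [-2.6, -2.4, 10.2]
width: 0.003
grip_force: 4.6
```

Stop confirmed (z constant, 10 N). Drawing the gate out along its arc, turning with it.

Call:
{"op": "drive_tool", "data": {"rows": [[0,0,0.7,0.0016,0.0002,0,0],[0,0,0.7,0.0016,0.0002,0,0],[0,0,0.7,0.0016,0.0002,0,0]]}}

```text
time: 9.52
tool_pos: [0.5995, 0.066, 0.1758]
tcp_rot: [0.213, 3.131, -0.003]
wrist_force: [-0.1, -3.5, 8.3]
width: -0.002
grip_force: 3.7
```

Call:
{"op": "drive_tool", "data": {"rows": [[0,0,0.7,0.0016,0.0002,0,0],[0,0,0.7,0.0016,0.0002,0,0],[0,0,0.7,0.0016,0.0002,0,0]]}}

```text
time: 9.77
tool_pos: [0.5948, 0.0674, 0.1758]
tcp_rot: [0.27, 3.127, -0.002]
wrist_force: [0.0, -3.0, 8.8]
width: 0.0
grip_force: 3.8
```

Call:
{"op": "drive_tool", "data": {"rows": [[0,0,0.7,0.0016,0.0,0,0],[0,0,0.7,0.0016,0.0,0,0],[0,0,0.7,0.0016,0.0,0,0],[0,0,0.7,0.0016,0.0,0,0]]}}

```text
time: 10.1
tool_pos: [0.5887, 0.0693, 0.1758]
tcp_rot: [0.347, 3.119, -0.0]
wrist_force: [-0.2, -0.5, 8.1]
width: -0.0
grip_force: 3.8
```

Run:
```python
from h import *
st=status.read_state(); print(st["tool_pos"],st["wrist_force"])
s=read_camera("scene"); a=s["color"][185:310,200:370,::-1]; cv2.imwrite("pics/s4.png",cv2.resize(a,None,fx=4,fy=4,interpolation=cv2.INTER_CUBIC))
```

```text
[0.58868213 0.06926669 0.17584466] [-0.1935165  -0.52946718  8.13057107]
```

View pics/s4.png

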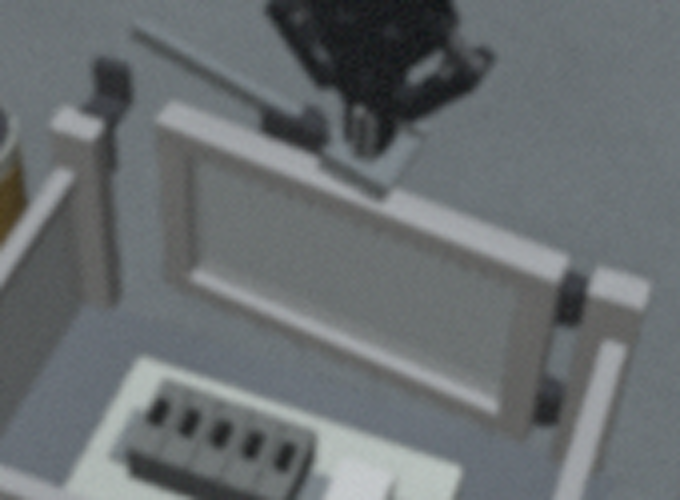

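The bar end, crop (135,28), is clear outside the hook (110,85), and the gate is swinging with the tray. Continuing round the arc.

Call:
{"op": "drive_tool", "data": {"rows": [[0,0,1.5,0.0034,0.0003,-0.0004,0],[0,0,2,0.0045,0.0005,0,0],[0,0,2,0.0045,0.0005,0,0],[0,0,2,0.0045,0.0005,0,0],[0,0,2,0.0045,0.0005,0,0]]}}

```text
time: 10.57
tool_pos: [0.5689, 0.0782, 0.1759]
tcp_rot: [0.606, 3.079, 0.002]
wrist_force: [1.8, -0.3, 5.7]
width: -0.004
grip_force: 3.2
```

Call:
{"op": "drive_tool", "data": {"rows": [[0,0,2,0.0045,0.0005,0,0],[0,0,2,0.0045,0.0005,0,0],[0,0,2,0.0045,0.0005,0,0],[0,0,2,0.0045,0.0005,0,0]]}}

```text
time: 10.9
tool_pos: [0.5538, 0.088, 0.176]
tcp_rot: [0.819, 3.029, 0.004]
wrist_force: [2.7, 1.5, 5.7]
width: 0.0
grip_force: 3.0
```

Call:
{"op": "drive_tool", "data": {"rows": [[0,0,2.5,0.0056,0.0006,0,0],[0,0,2.5,0.0056,0.0006,0,0],[0,0,2.5,0.0056,0.0006,0,0],[0,0,2.5,0.0056,0.0006,0,0],[0,0,2.5,0.0056,0.0006,0,0]]}}

```text
time: 11.32
tool_pos: [0.5333, 0.1069, 0.1761]
tcp_rot: [1.144, 2.92, 0.006]
wrist_force: [4.4, 2.0, 3.7]
width: -0.0
grip_force: 2.8
```

Call:
{"op": "drive_tool", "data": {"rows": [[0,0,2.5,0.0056,0.0006,0,0],[0,0,2.5,0.0056,0.0006,0,0],[0,0,2.5,0.0056,0.0006,0,0],[0,0,2.5,0.0056,0.0006,0,0],[0,0,2.5,0.0056,0.0006,0,0]]}}

```text
time: 11.73
tool_pos: [0.517, 0.1295, 0.1762]
tcp_rot: [1.455, 2.778, 0.007]
wrist_force: [4.8, 1.1, 4.8]
width: 0.001
grip_force: 2.8
```

Call:
{"op": "drive_tool", "data": {"rows": [[0,0,2.5,0.0056,0.0011,0,0],[0,0,2.5,0.0056,0.0011,0,0],[0,0,2.5,0.0056,0.0011,0,0],[0,0,2.5,0.0056,0.0009,0,0],[0,0,2.5,0.0056,0.0009,0,0]]}}

```text
time: 12.15
tool_pos: [0.5064, 0.1557, 0.1761]
tcp_rot: [1.75, 2.605, 0.004]
wrist_force: [1.5, -1.4, 7.4]
width: -0.001
grip_force: 3.7
```

Call:
{"op": "drive_tool", "data": {"rows": [[0,0,2.5,0.0056,0.0008,0,0],[0,0,2.5,0.0056,0.0008,0,0],[0,0,2.5,0.0056,0.0008,0,0],[0,0,2.5,0.0056,0.0008,0,0],[0,0,1.5,0.0034,0.0005,0,0],[0,0,0,0,0,0,0]]}}

```text
time: 12.65
tool_pos: [0.5016, 0.1822, 0.176]
tcp_rot: [2.002, 2.42, 0.005]
wrist_force: [0.8, 0.2, 8.2]
width: 0.002
grip_force: 3.9
```

Run:
```python
from h import *
st=status.read_state(); print(st["tool_pos"],st["wrist_force"],st["q"])
s=read_camera("top"); a=s["color"][50:250,90:350,::-1]; cv2.imwrite("pics/t5.png",cv2.resize(a,None,fx=3,fy=3,interpolation=cv2.INTER_CUBIC))
```

```text
[0.50155719 0.18215384 0.17602576] [0.81815359 0.2285845  8.15914302] [3.01258443e-01 3.70732268e-02 1.96843461e+00 7.21400118e-04
 1.13294456e+00 1.12440361e-01]
```

View pics/t5.png

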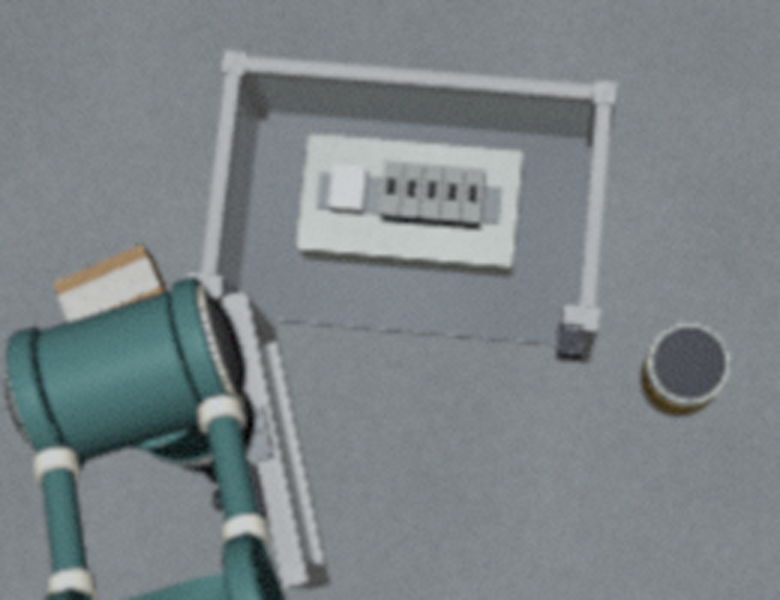

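The gate rail runs from crop (238,298) to (310,580), about 71° (1.24 rad) open. Lifting straight off the tray.

Call:
{"op": "drive_tool", "data": {"rows": [[0,0,0,0,0,-0.001,0],[0,0,0,0,0,-0.002,0],[0,0,0,0,0,-0.002,0],[0,0,0,0,0,-0.003,0],[0,0,0,0,0,-0.004,0],[0,0,0,0,0,-0.005,0],[0,0,0,0,0,-0.01,0],[0,0,0,0,0,-0.015,0]]}}

```text
time: 13.37
tool_pos: [0.4986, 0.1805, 0.2153]
tcp_rot: [-2.0, -2.419, 0.007]
wrist_force: [-0.2, -0.3, -0.0]
width: 0.0
grip_force: 0.0
```

Call:
{"op": "drive_tool", "data": {"rows": [[0,0,0,0,0,-0.02,0],[0,0,0,0,0,-0.03,0],[0,0,0,0,0,-0.02,0],[0,0,0,0,0,0,0],[0,0,0,0,0,0,0],[0,0,0,0,0,0,0]]}}

```text
time: 13.87
tool_pos: [0.4997, 0.1809, 0.2861]
tcp_rot: [-2.001, -2.421, 0.002]
wrist_force: [-1.1, 0.2, 0.5]
width: -0.002
grip_force: 0.0
```

Run:
```python
from h import *
st=status.read_state(); print(st["tool_pos"],st["wrist_force"])
s=read_camera("top"); a=s["color"][50:250,90:350,::-1]; cv2.imwrite("pics/t6.png",cv2.resize(a,None,fx=3,fy=3,interpolation=cv2.INTER_CUBIC))
```

```text
[0.49974087 0.18089557 0.28606925] [-1.08943733  0.15640538  0.49616591]
```

View pics/t6.png

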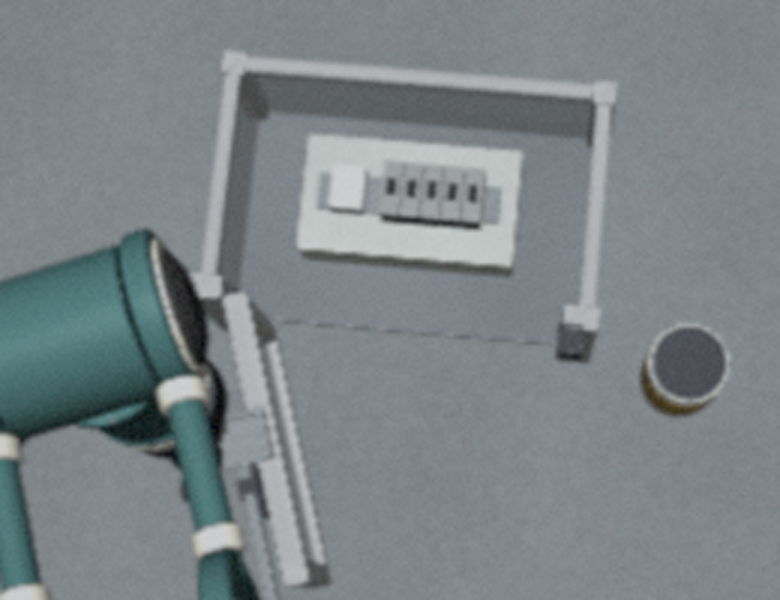

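The gate rail still runs from (238,298) to (308,580), so it has stayed at about 1.24 rad. The arm is clear of it and the wrist force is at noise level. Handing in.

```bash
python3 -c "
from h import *
print(workorder.finish_job())"
```

```text
the job is handed in; nothing more can be done
None
```

The job is handed in: I pressed the lever to its stop at about 10 N, drew the gate past the catch, and left it standing open at about 1.24 rad (estimated from the top camera) with the lever released and the arm clear; no verdict came back.

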